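# Pack a thread spool and lock the bayonet lid of the shipping canister

## Task

Put the red thread spool that stands at the front of the bench, to the right of the canister (not the one at the back by the wall), into the open canister, then close the canister with the blue lid: line the lid's two lugs up with the two slots in the canister's mouth, press the lid down against its sprung seal and turn it clockwise (seen from above) about a quarter turn to the stop, so that it stays locked. Leave the blue spool and the other things on the bench where they are.

Things in the scene. Friction and masses are not known exactly. Their poses are not given: they have to be found in the camera images.
- canister: Round aluminium canister on a black foot (136 mm across, 8 mm high) screwed to the bench. 118 mm outer diameter, 105 mm high, inner floor 8 mm above the bench. Origin: centre of the underside, z up, turned up to 0.5 rad. Two slots at its own +x and -x. White upright marks on the wall below the slots, red marks 80 degrees on where the lugs lock.
- canister_mouth (a point): Centre of the canister's mouth at the top of its orange flange, 105 mm above the bench; axes as the canister's. The flange is 6 mm thick with a 90 mm opening. Under it the lugs run clockwise, seen from above, from the slots to a stop after 80 degrees; another stop blocks the other way.
- canister_slot (a point): Middle of the slot on the canister's +x side, at the flange's top, 50 mm from the axis; the other slot is opposite. Each is 20 mm wide and reaches out to radius 55 mm.
- gasket (a joint): Sprung black seal ring round the mouth, radius 54 to 58 mm: 0 = standing 5 mm above the flange, 0.005 = pushed flush. It needs about 2 N to begin and 5 N to be flush (the lid's weight included).
- lid: Blue bayonet lid, about 120 g, standing on its grey plug. Origin: centre of the plug's underside, z up. Plug 85 mm diameter, tapered to 72 mm over its lowest 7 mm; disc 120 mm diameter from z = 23 to 29 mm with white marks over the lugs; two lugs on the plug at the lid's +x and -x.
- lid_lug (a point): Middle of the lug on the lid's +x side, 46 mm from the axis, 11 mm above the lid's origin; the other is opposite. Each is 14 mm wide, 6 mm thick (z = 8 to 14 mm) and reaches radius 52.5 mm.
- lid_grip (a point): On the lid's axis in its blue bar grip, 52 mm above the lid's origin; axes as the lid's. The bar lies along the lid's x, in line with the lugs: 64 mm long, 16 mm wide, from z = 29 mm (top of the disc) to 61 mm.
- canister_seat (a point): On the canister's axis, 82 mm above its origin: where the lid's origin is when pressed hard down on the flange. Lid origin above it: 15 mm with the lugs not over the slots; 5 mm resting on the seal in the slots (cannot turn); it turns when pressed to 0 to 2 mm; locked and let go, the seal lifts it to 3 mm.
- red_spool: Wooden spool with red thread standing upright 0.1 to 0.4 m to the right of the canister (other spools at the back, behind the printer, are fixed furniture), 31 mm diameter, 60 mm high, 30 g; origin at the centre of its underside.
- blue_spool: The same spool with blue thread, to be left alone; origin at the centre of its underside. Which of the two stands nearer the canister varies.
- tape_measure: Yellow tape measure, 68x71x35 mm, bystander; origin at the centre of its underside.
- round_tin: Round white tin, 62 mm diameter, 22 mm high, bystander; origin at the centre of its underside.
- card_stack: Stack of white cards, 57x91x19 mm, bystander; origin at the centre of its underside.
Mind the look-alikes: they are no part of the job. Of the things shaped like the lid, the blue one is meant.

How it is judged:
On the way, in this order (a step that is already met when the one before it is completed fails the run):
1. the red spool is inside the canister while the lid is still off (horizontal distance between red_spool and canister below 0.055 m and z of red_spool in the frame of canister below 0.05 m and horizontal distance between lid and canister above 0.09 m), for 0.2 s.
2. the lid is on the mouth with its lugs down in the slots, not yet turned (horizontal distance between lid and canister below 0.006 m and z of lid in the frame of canister below 0.089 m and angle between the x axis of lid and the x axis of canister, either way round below 0.35 rad), for 0.05 s.
At the end, for the whole second after the job is handed in: The red spool is in the canister and the lid is locked: level, centred within 6 mm, its lugs under the flange (lid origin less than 86.5 mm above the canister's origin) and turned at least 66 degrees clockwise from the slots (the stop is at 80); released and at rest (horizontal distance between red_spool and canister below 0.055 m and z of red_spool in the frame of canister below 0.05 m and horizontal distance between lid and canister below 0.006 m and z of lid in the frame of canister below 0.0865 m and angle between lid's own z axis and vertical below 0.07 rad and angle between the x axis of lid and the x axis of canister, either way round above 1.15 rad and linear speed of lid below 0.02 m/s); the robot touches nothing.
It fails at once if the blue spool, tape measure, tin or cards are moved more than 4 cm (distance of any of blue_spool, tape_measure, round_tin, card_stack from where it was at the start of the episode above 0.04 m).
It also fails if it takes over 72 s, if anything falls off the work surface, if the arm or the gripper's body presses on something with over 40 N, if the wrist force passes 120 N, or if a joint passes its speed limit or range.

## Robot

A 7-joint arm with a two-finger parallel gripper is mounted at the origin on a cart in front of the work surface, level with it; the furniture and walls round the work are solid. World frame = base frame: x ahead of the robot, y to its left, z up, the work surface at z = 0. Lengths are in m, angles in rad, forces in N, time in s.
With the tool pointing down it reaches from about 0.4 to 0.85 m from the base axis. Payload 4.5 kg.
Tool frame: the origin (TCP) lies midway between the tips of the shut fingers; the grasp point (between the pads) lies 19 mm behind it (robot.grip_point_offset is the distance from the TCP to the grasp point, in m); z points along the fingers, y is the direction in which the jaws open and shut (so a half turn about z gives the same grasp; the last joint's range is limited). The gripper opens to 88 mm and grips with 3 to 60 N. Pads are 18 mm wide; open, the fingers measure 123 mm over their backs; the gripper's body (75 mm by 187 mm) begins 45 mm behind the grasp point.
Start: joints at [1.274, 0.689, -0.195, 1.565, 0.157, 0.902, -0.215], TCP at [0.203, -0.591, 0.239] pointing down, gripper open.
Joint ranges: [-3.01, 3.01], [-0.46, 2.08], [-1.47, 1.51], [0.13, 2.56], [-1, 4.14], [0.04, 2.09], [-2.66, 2.66]. Speed limits (rad/s): [2.57, 2.57, 3.14, 3.14, 3.14, 3.14, 3.14].

## Interface

Orientations are given as a 3x3 rotation matrix whose columns are the frame's x, y, z axes.
In Python, from bench import monitor, optics, hand_in, robot gives the robot as it stands.
- The arm moves only by the tool drive_tool, never from a script. Its argument "motion" is a list of rows, each a list of 3 entries, a list of its own where there are three numbers: the shift along the tool's x, y, z in mm, then the turn, a rotation vector about the tool's x, y, z in rad, then the gripper command: -1 is shut, 1 is fully open, values between are in proportion. In form: [[[x, y, z], [ax, ay, az], grip], ...]. A call has 1 to 12 rows; each row is the pose to reach, as a shift and turn from the pose commanded when the call began, along the tool's axes at that moment; what a row does not reach only later rows make up. A row lasts 1/10 s, in which the tool goes at most 50 mm and 8.59 degrees, less where a joint would pass 70% of its speed; a pose out of reach is approached as far as the arm can. A call with a gripper value outside its range is refused whole. The fingers move at their own pace and stop on an object; "grip_force" is the grip in N (left out, the last holds). Time passes only in rows, so rows that repeat a pose let the fingers close. It gives the time, the measured TCP pose, the force and the opening at its end, in the units of the state.
- monitor.observe(): the state, without advancing time (a new reading comes with each control period).
- optics.capture(name): name is "scene" or "top" or "wrist"; returns a dict with "pixels" (480x640x3 uint8, red, green, blue), "fx", "fy", "cx", "cy" (pixels), "k1" (the pictures are not rectified: a ray, as slopes to the right and down, at radius r is drawn at 1 + k1 r^2 times it, then the intrinsics apply), "extrinsics" (4x4, takes a point from world to camera coordinates). Camera axes: x right, y down, z forward; pixel columns grow to the right and rows downward; lengths in m; the calibration is good to about 2 mm. A picture is of the moment at which its call begins. There is no depth.
- hand_in(): hands the job in, once; it reports no verdict.
Trained networks look in the newest picture that a camera, given by its name, has taken for a name from the list of things; names that differ only in an ending like _2 or _b are one class to them, and where a whole thing is asked for, a point or a joint stands for the part that bears it (a point fixed in the world has none). Each returns a list of dicts, best first, with "confidence" (0 to 1); they miss things now and then, are a little off and sometimes report something else, mostly with a low value. They report only what shows in the picture. A call takes as long as a camera call. They do not tell look-alikes from the thing itself.
- optics.recognise(query, camera): "position" ([row, column] in pixels, amid what is visible of it).
The state is a dict: "time_s": time; "joints": joint angles; "qd": joint speeds; "joint_torque": joint torques, N m; "tool_pos": TCP position; "orientation": TCP orientation; "contact_force": force on the tool from outside, world axes, zero at the start; "wrist_torque": the same for the moment, N m; "opening": finger opening in m.
Only numpy, scipy, OpenCV 4.12 (cv2) and the standard library are available. Lean on these libraries where they do the work, as an engineer would, in place of code of your own. Each camera call takes 0.05 s, during which the arm holds its last target.

## Working session

There is one attempt and no reset: what is moved stays moved. The work goes in short steps, Python scripts to look and compute and a tool call to move; the robot and the scene stay as the last step left them, time stands still between calls to the robot, and variables do not carry over. Pictures are saved under pics/ and viewed, and the job is handed in when it is done.

Besides the shell and the picture viewer there is one more tool, called after "Request:" by a JSON object that holds its "method" and its "body". drive_tool: Moves the arm, as the interface text tells. Its arguments: {"type":"object","properties":{"motion":{"type":"array","items":{"type":"array"}},"grip_force":{"type":"number"}},"required":["motion"]}

```bash
ls; mkdir -p pics; cat > h.py <<'E'
import numpy as np, cv2
from bench import monitor, optics, robot
def save(c,name):
    cv2.imwrite(f'pics/{name}.png', c['pixels'][:,:,::-1])
def ray(c,row,col):
    xd=(col-c['cx'])/c['fx']; yd=(row-c['cy'])/c['fy']
    rd=np.hypot(xd,yd); r=rd
    for _ in range(30): r=rd/(1+c['k1']*r*r)
    s=r/rd if rd>0 else 1
    T=np.array(c['extrinsics']); R=T[:3,:3]; t=T[:3,3]
    return -R.T@t, R.T@np.array([xd*s,yd*s,1.0])
def onz(c,row,col,z):
    o,d=ray(c,row,col); return o+d*(z-o[2])/d[2]
def proj(c,p):
    T=np.array(c['extrinsics']); q=T[:3,:3]@np.asarray(p)+T[:3,3]
    x,y=q[0]/q[2],q[1]/q[2]; f=1+c['k1']*(x*x+y*y)
    return np.array([c['cy']+c['fy']*y*f, c['cx']+c['fx']*x*f])
E
python3 - <<'E'
from h import *
np.set_printoptions(precision=3,suppress=True)
s=monitor.observe(); print(s)
for n in ['scene','top','wrist']:
    c=optics.capture(n); save(c,n+'0'); print(n,c['fx'],c['cx'],c['cy'],c['k1'],np.array(c['extrinsics']).tolist())
    for q in ['canister','canister_mouth','canister_slot','lid','lid_grip','lid_lug','red_spool','blue_spool']:
        for d in optics.recognise(q,n)[:4]: print(q,np.round(d['position'],1),round(d['confidence'],2))
E
```

```text
pics
{'time_s': 0.0, 'joints': array([ 1.274,  0.69 , -0.195,  1.566,  0.157,  0.902, -0.215]), 'qd': array([-0.   , -0.   ,  0.   ,  0.   , -0.   , -0.   , -0.001]), 'joint_torque': array([ -0.   , -52.756,  -1.267, -15.343,  -0.053,   0.006,   0.   ]), 'tool_pos': array([ 0.203, -0.591,  0.238]), 'orientation': array([[ 0.946,  0.325, -0.001],
       [ 0.325, -0.946,  0.002],
       [-0.   , -0.002, -1.   ]]), 'contact_force': array([-0.661,  0.168, -0.941]), 'wrist_torque': array([ 0.065, -0.001,  0.001]), 'opening': 0.08814499657519646}
scene 546.2557793001798 312.5995571213056 232.78060943763214 -0.03427511364872819 [[-0.5907550727991813, -0.8067875600296365, -0.010113206388652093, 0.31208635170732624], [-0.4297645822300165, 0.32524578182725683, -0.8423286681956372, 0.3173726389433733], [0.6828695686752291, -0.49326363578212606, -0.538869314205499, 0.8031772190433443], [0.0, 0.0, 0.0, 1.0]]
canister [236.9 309.2] 0.91
canister_mouth [234.3 309. ] 0.74
canister_slot [235.8 307.2] 0.88
lid [351.3 205.8] 0.81
lid [237.3 306.3] 0.74
lid [273.8 224.4] 0.62
lid_grip [274.7 222.7] 0.76
[... 503 characters left out ...]
0]]
canister [233.  447.7] 0.64
canister [219.2 330.2] 0.63
canister_mouth [216.3 328.9] 0.71
canister_slot [217.2 327.9] 0.81
lid [206.8 249.1] 0.69
lid [275.7 193.2] 0.58
lid [218.4 328.7] 0.57
lid_grip [273.8 190.7] 0.91
lid_lug [200.8 251.6] 0.93
lid_lug [277.1 193.1] 0.68
red_spool [214.1 330.3] 0.73
red_spool [251.3 390.3] 0.43
wrist 335.80781295510536 322.14981517369336 244.23580367652633 0.01969268567018377 [[0.32456821307458167, -0.9458622100953112, 0.0003931605122033393, -0.6248167027395326], [-0.9112123700089796, -0.31256675215364, 0.2683170553482302, -0.03642818839605417], [-0.25366807407356834, -0.08744543991392736, -0.9633305783759114, 0.3887136767880991], [0.0, 0.0, 0.0, 1.0]]
```

View pics/scene0.png

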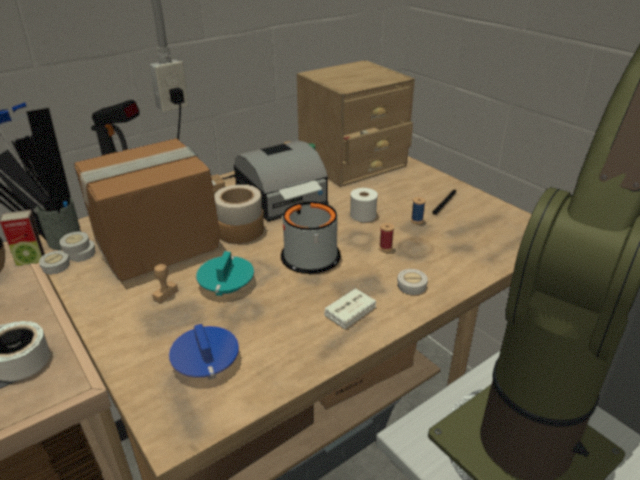

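View pics/top0.png

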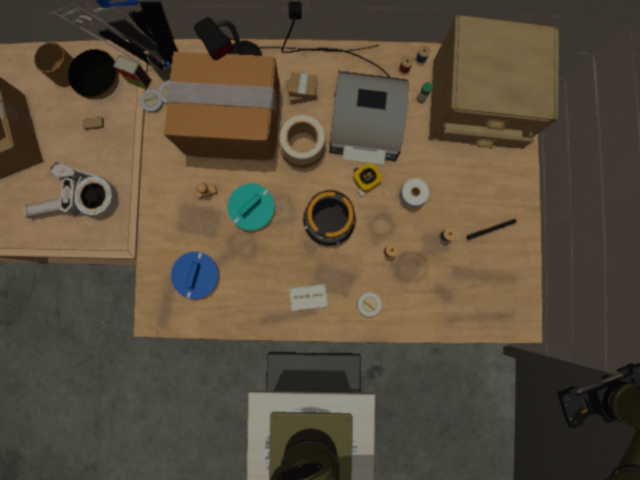

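The scene view shows the blue lid at (351,205), the teal look-alike at (274,224), the canister at (237,309), the red spool at (236,387) and the blue spool at (210,418). In the top view the canister is at (217,329), the blue lid at (276,193), the red spool at about (251,390) and the blue spool at about (235,447).

```bash
python3 - <<'E'
from h import *
np.set_printoptions(precision=4,suppress=True)
c=optics.capture('top')
p=c['pixels']
a=cv2.resize(p[180:260,280:380],None,fx=4,fy=4,interpolation=cv2.INTER_CUBIC)
b=cv2.resize(p[235:315,145:245],None,fx=4,fy=4,interpolation=cv2.INTER_CUBIC)
d=cv2.resize(p[220:280,360:480],None,fx=3.3333,fy=4,interpolation=cv2.INTER_CUBIC)
im=np.vstack([np.hstack([a,b]),np.hstack([d,np.zeros((240,400,3),np.uint8)])]); cv2.imwrite('pics/topcrop.png',im[:,:,::-1])
hsv=cv2.cvtColor(p,cv2.COLOR_RGB2HSV)
m=cv2.inRange(hsv,(105,150,60),(130,255,255)); m[:,:150]=0;m[:235]=0;m[320:]=0;m[:,245:]=0
ys,xs=np.nonzero(m); print('lid',ys.mean(),xs.mean(),xs.max()-xs.min(),ys.max()-ys.min())
(e)=cv2.minEnclosingCircle(np.c_[xs,ys].astype(np.float32)); print(e)
print('lid pos',onz(c,e[0][1],e[0][0],.029))
print('spool top',onz(c,251.3,390.3,.06))
# mouth
m=cv2.inRange(hsv,(5,130,100),(20,255,255)); m[:185]=0;m[250:]=0;m[:,:300]=0;m[:,360:]=0
ys,xs=np.nonzero(m); 
P=np.array([onz(c,y,x,.105) for y,x in zip(ys,xs)])[:,:2]
A=np.c_[2*P,np.ones(len(P))]; sol=np.linalg.lstsq(A,(P**2).sum(1),rcond=None)[0]; print('mouth',sol[:2],np.sqrt(sol[2]+sol[0]**2+sol[1]**2),len(P))
for q in [(.7,-.2,.06)]: print(proj(c,q))
s=optics.capture('scene')
print(proj(s,[*sol[:2],.105]))
E
```

```text
lid 274.9544863459038 194.3335500650195 45 44
((194.30799865722656, 274.8162536621094), 22.90244483947754)
lid pos [0.4415 0.297  0.029 ]
spool top [ 0.5067 -0.1872  0.06  ]
mouth [ 0.5904 -0.0372] 0.04953371720133885 454
[173.5708 395.686 ]
[215.5358 308.9751]
```

View pics/topcrop.png

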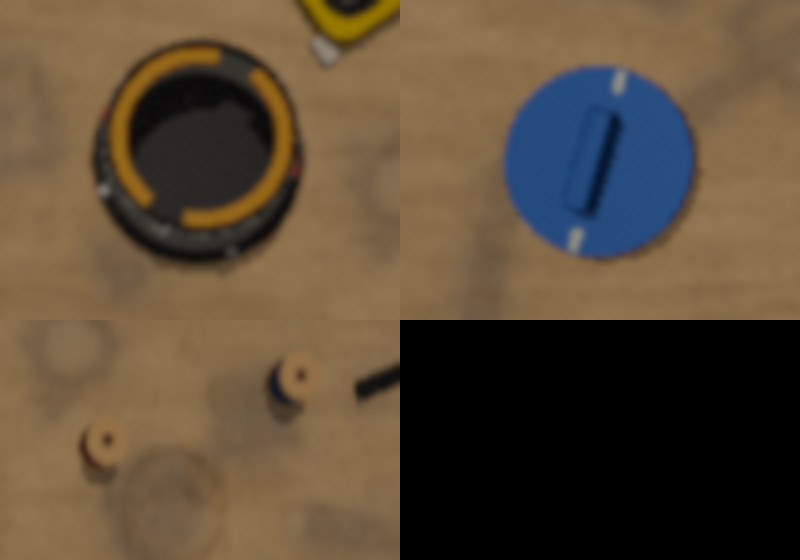

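```bash
cat >> h.py <<'E'
from scipy.spatial.transform import Rotation as Ro
def Rdown(yaw):
    c,s=np.cos(yaw),np.sin(yaw)
    return np.array([[c,s,0],[s,-c,0],[0,0,-1.]])
def go(pos,yaw):
    s=monitor.observe(); R0=np.array(s['orientation']); p=np.array(s['tool_pos'])
    sh=R0.T@(np.asarray(pos)-p)*1000; rv=Ro.from_matrix(R0.T@Rdown(yaw)).as_rotvec()
    print('t',s['time_s'],'pos',p.round(4),'yaw',np.arctan2(R0[1,0],R0[0,0]).round(3),'F',np.round(s['contact_force'],1),'open',round(s['opening'],4),'j',np.round(s['joints'],2))
    print('shift',sh.round(1),'rot',rv.round(4)); return sh,rv
E
python3 - <<'E'
from h import *
c=optics.capture('top')
print(onz(c,250,391.3,.06), onz(c,234.3,448.3,.06))
s1,s2=[onz(c,r,k,.105) for r,k in [(196.2,339.2),(233.7,321.8)]]; print((s1+s2)/2,np.arctan2(*(s1-s2)[[1,0]]))
l1,l2=[onz(c,r,k,.029) for r,k in [(255.5,199.8),(295,188.8)]]; print((l1+l2)/2,np.arctan2(*(l1-l2)[[1,0]]))
go([.507,-.19,.22],0)
E
```

```text
[ 0.50991082 -0.18963576  0.06      ] [ 0.55090154 -0.33056755  0.06      ]
[ 0.58756138 -0.03899528  0.105     ] -0.41575574834594503
[0.44049473 0.29697437 0.029     ] -0.24115627300081746
t 1.5 pos [ 0.2031 -0.5911  0.2387] yaw 0.331 F [-0.8  0.6  0.2] open 0.088 j [ 1.27  0.69 -0.19  1.57  0.16  0.9  -0.22]
shift [ 417.8 -280.7   18.7] rot [ 1.000e-04 -0.000e+00  3.309e-01]
```

Request:
{"method": "drive_tool", "body": {"motion": [[[418,-281,19],[0,0,0.331],1],[[418,-281,19],[0,0,0.331],1],[[418,-281,19],[0,0,0.331],1],[[418,-281,19],[0,0,0.331],1],[[418,-281,19],[0,0,0.331],1],[[418,-281,19],[0,0,0.331],1],[[418,-281,19],[0,0,0.331],1],[[418,-281,19],[0,0,0.331],1],[[418,-281,19],[0,0,0.331],1],[[418,-281,19],[0,0,0.331],1],[[418,-281,19],[0,0,0.331],1],[[418,-281,19],[0,0,0.331],1]]}}

```text
time_s: 2.7
tool_pos: [0.5081, -0.1877, 0.2196]
orientation: [[1.0, 0.004, 0.0], [0.004, -1.0, 0.0], [0.0, -0.0, -1.0]]
contact_force: [-0.1, -0.6, 0.2]
opening: 0.0879
```

```bash
python3 - <<'E'
from h import *
c=optics.capture('wrist'); save(c,'w1'); go([.509,-.19,.22],0)
print(proj(c,[.509,-.19,.06]))
E
```

```text
t 2.75 pos [ 0.5068 -0.1898  0.2197] yaw 0.0 F [-1.5 -0.2 -0.8] open 0.0884 j [ 0.29  0.6  -0.03  1.85  0.03  0.69 -1.33]
shift [ 2.2  0.2 -0.3] rot [0.0007 0.0005 0.0004]
[226.72094772 325.04620464]
```

View pics/w1.png

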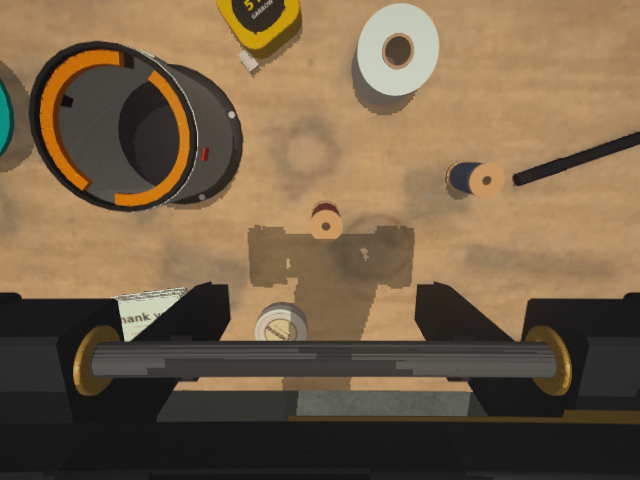

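The spool top is at (226,326), where my estimate projects. I'll go down with yaw 0.3, which keeps the gripper body clear of the canister.

```bash
python3 - <<'E'
from h import *
go([.509,-.19,.033],0.3)
E
```

```text
t 2.75 pos [ 0.5068 -0.1898  0.2197] yaw 0.0 F [-1.5 -0.2 -0.8] open 0.0884 j [ 0.29  0.6  -0.03  1.85  0.03  0.69 -1.33]
shift [2.200e+00 1.000e-01 1.867e+02] rot [ 0.0006  0.0006 -0.2996]
```

Request:
{"method": "drive_tool", "body": {"motion": [[[2,0,40],[0,0,-0.15],1],[[2,0,90],[0,0,-0.3],1],[[2,0,130],[0,0,-0.3],1],[[2,0,165],[0,0,-0.3],1],[[2,0,187],[0,0,-0.3],1],[[2,0,187],[0,0,-0.3],1],[[2,0,187],[0,0,-0.3],-1],[[2,0,187],[0,0,-0.3],-1],[[2,0,187],[0,0,-0.3],-1],[[2,0,187],[0,0,-0.3],-1],[[2,0,187],[0,0,-0.3],-1],[[2,0,187],[0,0,-0.3],-1]], "grip_force": 15}}

```text
time_s: 3.95
tool_pos: [0.5093, -0.1896, 0.0331]
orientation: [[0.955, 0.295, 0.001], [0.295, -0.955, -0.0], [0.0, 0.0, -1.0]]
contact_force: [0.6, 0.7, -0.2]
opening: 0.042
```

```bash
python3 - <<'E'
from h import *
c=optics.capture('scene'); save(c,'s1')
go([.589,-.038,.25],0.3)
E
```

```text
t 4.0 pos [ 0.5092 -0.1896  0.033 ] yaw 0.3 F [ 0.5 -0.6 -0.3] open 0.0378 j [ 0.31  0.91 -0.06  1.95  0.17  0.29 -1.16]
shift [ 121.1 -121.2 -217. ] rot [ 0.0003 -0.0003 -0.    ]
```

View pics/s1.png

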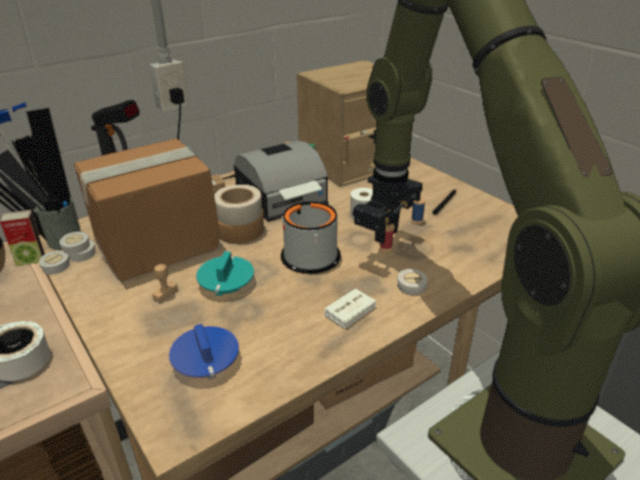

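The gripper is around the red spool at (238,387), and the fingers are still closing. I'll finish the grip and lift.

Request:
{"method": "drive_tool", "body": {"motion": [[[0,0,0],[0,0,0],-1],[[0,0,0],[0,0,0],-1],[[0,0,0],[0,0,0],-1],[[0,0,-20],[0,0,0],-1],[[0,0,-65],[0,0,0],-1],[[0,0,-115],[0,0,0],-1],[[0,0,-165],[0,0,0],-1],[[0,0,-165],[0,0,0],-1]]}}

```text
time_s: 4.8
tool_pos: [0.5129, -0.1908, 0.2038]
orientation: [[0.955, 0.295, 0.012], [0.295, -0.956, -0.004], [0.011, 0.007, -1.0]]
contact_force: [0.9, -0.1, -1.2]
opening: 0.0305
```

```bash
python3 - <<'E'
from h import *
c=optics.capture('wrist'); save(c,'w2')
go([.589,-.038,.198],0.3)
E
```

```text
t 4.85 pos [ 0.5111 -0.1903  0.2008] yaw 0.3 F [-1.   0.2 -0.6] open 0.0305 j [ 0.35  0.63 -0.13  1.86  0.12  0.65 -1.12]
shift [ 119.3 -122.5    3.1] rot [ 0.0041 -0.0061 -0.0005]
```

View pics/w2.png

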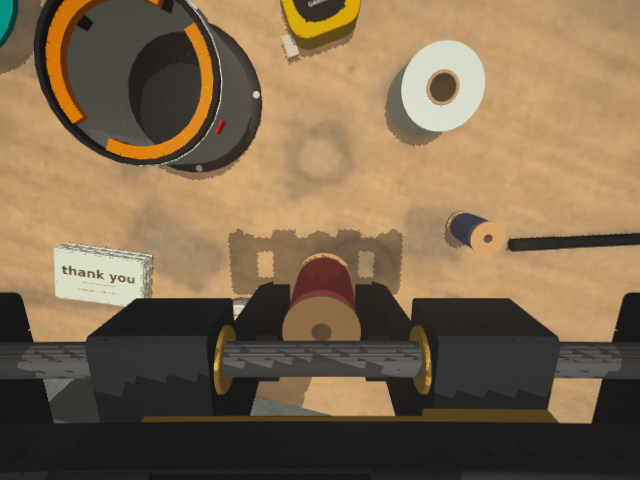

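The spool is held upright between the pads at about (320,330). Next I'll move over the canister.

Request:
{"method": "drive_tool", "body": {"motion": [[[25,-25,0],[0,0,0],-1],[[60,-60,0],[0,0,0],-1],[[95,-95,0],[0,0,0],-1],[[121,-121,0],[0,0,0],-1],[[121,-121,0],[0,0,0],-1],[[121,-121,0],[0,0,0],-1],[[121,-121,0],[0,0,0],-1]]}}

```text
time_s: 5.55
tool_pos: [0.5876, -0.0401, 0.1965]
orientation: [[0.956, 0.293, -0.003], [0.293, -0.956, -0.002], [-0.003, 0.001, -1.0]]
contact_force: [0.9, -1.1, -1.3]
opening: 0.0306
```

```bash
python3 - <<'E'
from h import *
c=optics.capture('wrist'); save(c,'w3')
c=optics.capture('top'); save(c,'t3')
go([.589,-.038,.053],0.3)
E
```

```text
t 5.65 pos [ 0.588  -0.0403  0.1972] yaw 0.297 F [ 1.1 -0.5 -1.2] open 0.0305 j [ 0.04  0.69 -0.09  1.72  0.09  0.73 -1.37]
shift [  2.   -2.1 144.1] rot [ 0.0007  0.002  -0.003 ]
```

View pics/w3.png

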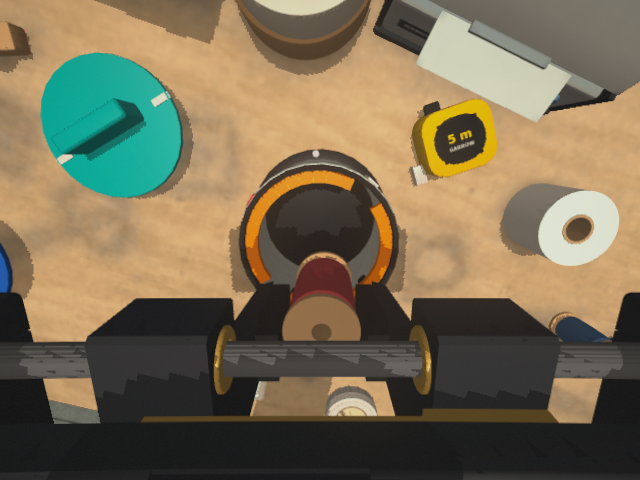

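The spool, centred near column 320, lines up with the mouth. I'll lower it and release.

Request:
{"method": "drive_tool", "body": {"motion": [[[2,-2,25],[0,0,0],-1],[[2,-2,60],[0,0,0],-1],[[2,-2,95],[0,0,0],-1],[[2,-2,125],[0,0,0],-1],[[2,-2,143],[0,0,0],-1],[[2,-2,143],[0,0,0],-1],[[2,-2,143],[0,0,0],-0.1],[[2,-2,143],[0,0,0],-0.1],[[2,-2,143],[0,0,0],-0.1],[[2,-2,143],[0,0,0],-0.1]]}}

```text
time_s: 6.65
tool_pos: [0.5909, -0.0359, 0.0558]
orientation: [[0.955, 0.295, 0.002], [0.295, -0.955, -0.0], [0.002, 0.001, -1.0]]
contact_force: [-0.1, 0.4, -0.3]
opening: 0.0397
```

Request:
{"method": "drive_tool", "body": {"motion": [[[0,0,-20],[0,0,0],-0.1],[[0,0,-60],[0,0,0],-0.1],[[0,0,-105],[0,0,0],-0.1],[[0,0,-150],[0,0,0],-0.1],[[0,0,-200],[0,0,0],0],[[0,0,-200],[0,0,0],0.5],[[0,0,-200],[0,0,0],0.5],[[0,0,-200],[0,0,0],0.5]]}}

```text
time_s: 7.45
tool_pos: [0.5892, -0.0358, 0.2537]
orientation: [[0.955, 0.295, -0.002], [0.295, -0.955, -0.0], [-0.002, -0.001, -1.0]]
contact_force: [-0.1, 0.2, -0.5]
opening: 0.0655
```

```bash
python3 - <<'E'
from h import *
c=optics.capture('wrist'); save(c,'w4')
go([.509,-.038,.25],0.3)
E
```

```text
t 7.5 pos [ 0.589  -0.0357  0.2532] yaw 0.3 F [ 0.2  0.7 -0.3] open 0.0665 j [ 0.04  0.62 -0.1   1.66  0.08  0.87 -1.36]
shift [-77.1 -21.5   3.5] rot [-0.0009  0.0032 -0.    ]
```

View pics/w4.png

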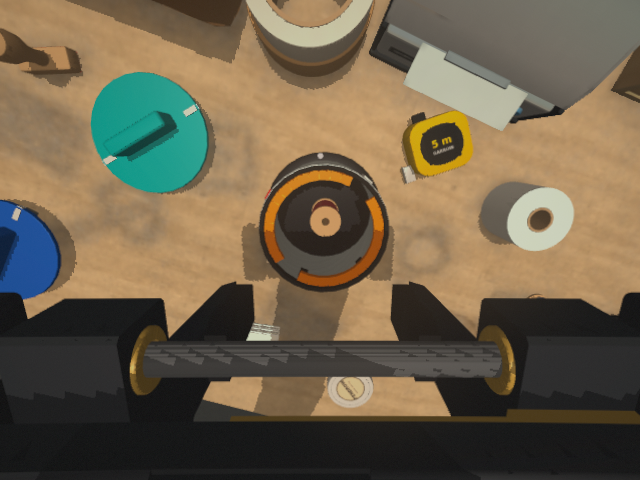

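The spool stands upright in the canister, at (220,325). The whole mouth is visible here, so I can measure its centre and slot angle.

```bash
cat > mouth.py <<'E'
from h import *
def mouth(c,roi):
    p=c['pixels']; hsv=cv2.cvtColor(p,cv2.COLOR_RGB2HSV)
    m=cv2.inRange(hsv,(5,190,60),(20,255,255)); mm=np.zeros_like(m); r0,r1,k0,k1=roi; mm[r0:r1,k0:k1]=m[r0:r1,k0:k1]
    ys,xs=np.nonzero(mm); P=np.array([onz(c,y,x,.105) for y,x in zip(ys,xs)])[:,:2]
    # slots first guess; robust center: maximise count in annulus 45.5..54
    from scipy.optimize import differential_evolution as DE
    f=lambda v:-np.mean((np.abs(np.hypot(*(P-v).T)-.0495)<.0043))+ .0
    r=DE(f,[(.575,.605),(-.055,-.02)],seed=0,tol=1e-8); ctr=r.x
    def refine(ctr):
        best=[]
        for _ in range(3):
            a=np.arctan2(*(P-ctr).T[::-1]); rr=np.hypot(*(P-ctr).T)
            # per angle bin inner and outer edges
            b=np.floor((a+np.pi)/(2*np.pi)*72).astype(int)
            I=[];O=[]
            for k in range(72):
                q=rr[b==k]; q=q[(q>.04)&(q<.06)]
                if len(q)>8: th=(k+.5)/72*2*np.pi-np.pi; I.append((th,np.percentile(q,3)));O.append((th,np.percentile(q,97)))
            out=[]
            for E in (I,O):
                E=np.array(E); Q=ctr+E[:,1:]*np.c_[np.cos(E[:,0]),np.sin(E[:,0])]
                s=np.linalg.lstsq(np.c_[2*Q,np.ones(len(Q))],(Q**2).sum(1),rcond=None)[0]
                out.append((s[:2],np.sqrt(s[2]+s[:2]@s[:2])))
            print(out)
            ctr=out[0][0]*.5+out[1][0]*.5
        return ctr
    ctr2=refine(ctr)
    a=np.degrees(np.arctan2(*(P-ctr2).T[::-1])); rr=np.hypot(*(P-ctr2).T)
    h,_=np.histogram(a[(rr>.046)&(rr<.053)],bins=180,range=(-180,180))
    print('DE',ctr,-r.fun,'refined',ctr2); print('empty deg',[(-179+2*i,int(n)) for i,n in enumerate(h) if n<np.median(h)*.5])
    return ctr2,mm
E
python3 - <<'E'
from mouth import *
np.set_printoptions(precision=4,suppress=True)
c=optics.capture('wrist')
ctr,mm=mouth(c,(150,300,240,400)); cv2.imwrite('pics/mm.png',np.hstack([cv2.resize(mm[140:310,240:410],None,fx=2,fy=2),cv2.resize(c['pixels'][140:310,240:410,0],None,fx=2,fy=2)]))
for n in [45,54]: pass
E
```

```text
[(array([ 0.5897, -0.0364]), np.float64(0.04482113951797522)), (array([ 0.5888, -0.0367]), np.float64(0.0533848784118384))]
[(array([ 0.5897, -0.0364]), np.float64(0.04482112590382302)), (array([ 0.5888, -0.0367]), np.float64(0.05339495315590276))]
[(array([ 0.5897, -0.0364]), np.float64(0.044821193031889466)), (array([ 0.5888, -0.0367]), np.float64(0.053395007694975946))]
DE [ 0.5887 -0.0367] 0.9223529411764706 refined [ 0.5892 -0.0365]
empty deg [(-37, 4), (-35, 0), (-33, 0), (-31, 0), (-29, 0), (-27, 0), (-25, 0), (-23, 0), (-21, 0), (-19, 0), (-17, 0), (-15, 0), (-13, 0), (143, 1), (145, 0), (147, 0), (149, 0), (151, 0), (153, 0), (155, 0), (157, 0), (159, 0), (161, 0), (163, 0), (165, 0), (167, 0)]
```

View pics/mm.png

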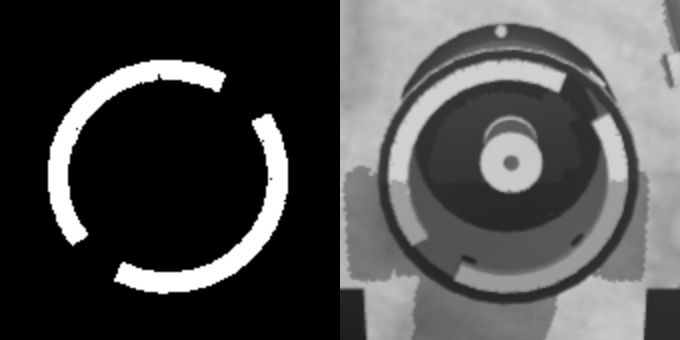

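```bash
python3 - <<'E'
from h import *
import cv2
c=optics.capture('wrist')
T=np.array(c['extrinsics']);s=monitor.observe();print('cam in tool',np.array(s['orientation']).T@(-T[:3,:3].T@T[:3,3]-s['tool_pos']))
go([.441,.297,.25],2.9)
E
```

```text
cam in tool [ 0.06889626 -0.0003262  -0.14567186]
t 7.6 pos [ 0.5893 -0.0357  0.2531] yaw 0.3 F [-0.9 -0.  -0.5] open 0.0659 j [ 0.04  0.62 -0.1   1.66  0.08  0.87 -1.36]
shift [ -43.3 -361.7    3.6] rot [-0.0045 -0.     -2.6   ]
```

Request:
{"method": "drive_tool", "body": {"motion": [[[-43,-362,3],[0,0,-0.15],1],[[-43,-362,3],[0,0,-0.3],1],[[-43,-362,3],[0,0,-0.45],1],[[-43,-362,3],[0,0,-0.6],1],[[-43,-362,3],[0,0,-0.75],1],[[-43,-362,3],[0,0,-0.9],1],[[-43,-362,3],[0,0,-1.05],1],[[-43,-362,3],[0,0,-1.2],1],[[-43,-362,3],[0,0,-1.35],1],[[-43,-362,3],[0,0,-1.5],1],[[-43,-362,3],[0,0,-1.5],1]]}}

```text
time_s: 8.7
tool_pos: [0.4418, 0.2971, 0.2506]
orientation: [[-0.228, 0.974, -0.002], [0.974, 0.228, -0.001], [-0.0, -0.002, -1.0]]
contact_force: [0.3, 0.1, 0.4]
opening: 0.0882
```

```bash
python3 - <<'E'
from h import *
go([.441,.297,.25],2.9)
E
```

```text
t 8.7 pos [0.4418 0.2971 0.2506] yaw 1.801 F [0.3 0.1 0.4] open 0.0882 j [-0.36  0.59 -0.52  1.82  0.38  0.84 -0.83]
shift [ 0.  -0.8  0.6] rot [-0.0023 -0.0011 -1.0993]
```

Request:
{"method": "drive_tool", "body": {"motion": [[[0,0,0],[0,0,-0.15],1],[[0,0,0],[0,0,-0.3],1],[[0,0,0],[0,0,-0.45],1],[[0,0,0],[0,0,-0.6],1],[[0,0,0],[0,0,-0.75],1],[[0,0,0],[0,0,-0.9],1],[[0,0,0],[0,0,-1.05],1],[[0,0,0],[0,0,-1.1],1],[[0,0,0],[0,0,-1.1],1],[[0,0,0],[0,0,-1.1],1]]}}

```text
time_s: 9.7
tool_pos: [0.4422, 0.2971, 0.2512]
orientation: [[-0.97, 0.243, -0.001], [0.243, 0.97, -0.001], [0.001, -0.001, -1.0]]
contact_force: [0.6, -0.4, 1.4]
opening: 0.0878
```

```bash
python3 - <<'E'
from h import *
c=optics.capture('wrist'); save(c,'w5')
go([.441,.297,.25],2.9)
print(proj(c,[.441,.297,.061]),proj(c,[.441,.297,.029]))
E
```

```text
t 9.75 pos [0.4422 0.2972 0.2514] yaw 2.897 F [-0.5  0.8 -0. ] open 0.0884 j [-0.19  0.66 -0.83  1.81  0.59  0.94  0.05]
shift [ 1.2 -0.5  1.4] rot [-0.0006 -0.0003 -0.0031]
[219.73860304 321.63161567] [213.9962492  321.69059675]
```

View pics/w5.png

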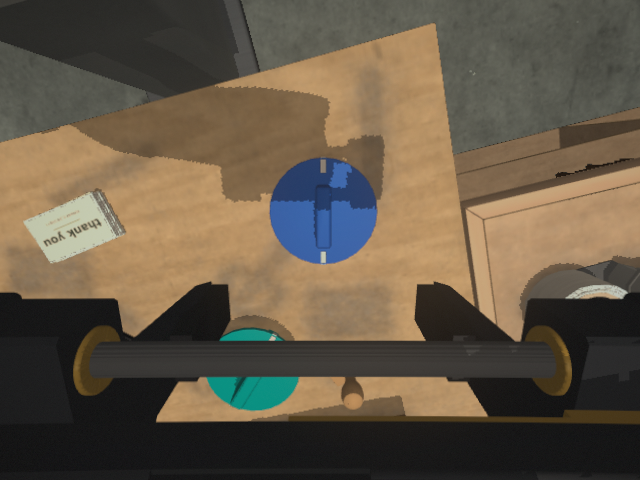

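The lid is centred at about (211,323), with its marks at (166,323) and (257,323), so the bar already lies along tool x. I'll fit the disc for exact numbers.

```bash
python3 - <<'E'
from h import *
np.set_printoptions(precision=4,suppress=True)
c=optics.capture('wrist'); p=c['pixels']; hsv=cv2.cvtColor(p,cv2.COLOR_RGB2HSV)
m=cv2.inRange(hsv,(105,100,40),(130,255,255)); m[:140]=0;m[280:]=0;m[:,:250]=0;m[:,400:]=0
cn=max(cv2.findContours(m,cv2.RETR_EXTERNAL,cv2.CHAIN_APPROX_NONE)[0],key=cv2.contourArea)[:,0]
Q=np.array([onz(c,y,x,.029) for x,y in cn])[:,:2]
s=np.linalg.lstsq(np.c_[2*Q,np.ones(len(Q))],(Q**2).sum(1),rcond=None)[0];r=np.sqrt(s[2]+s[:2]@s[:2]);d=np.hypot(*(Q-s[:2]).T)-r
Q=Q[abs(d)<.0015]; s=np.linalg.lstsq(np.c_[2*Q,np.ones(len(Q))],(Q**2).sum(1),rcond=None)[0];print(s[:2],np.sqrt(s[2]+s[:2]@s[:2]),len(Q))
w=cv2.inRange(hsv,(0,0,110),(179,90,255)); w[:155]=0;w[268:]=0;w[:,310:]*=1;w[:,:310]=0;w[:,335:]=0
n,l,st,ce=cv2.connectedComponentsWithStats(w); print(st.tolist(),ce)
cv2.imwrite('pics/c5.png',cv2.resize(p[150:275,260:390],None,fx=4,fy=4)[:,:,::-1])
E
```

```text
[0.4399 0.2986] 0.058080737569049 177
[[0, 0, 640, 480, 307029], [321, 156, 4, 1, 4], [321, 160, 5, 13, 64], [310, 251, 25, 14, 103]] [[319.4982 239.51  ]
 [322.5    156.    ]
 [322.9688 165.9062]
 [322.5146 258.6019]]
```

View pics/c5.png

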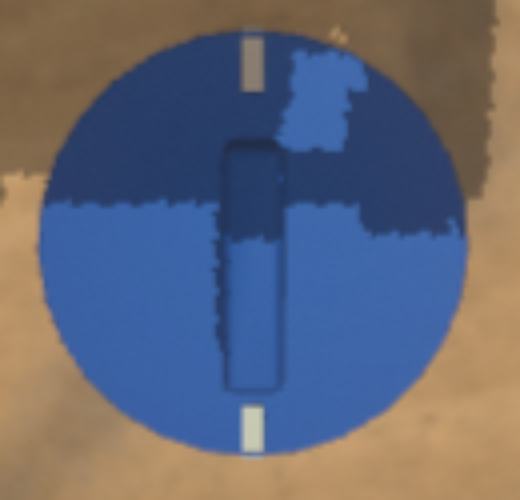

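```bash
python3 - <<'E'
from h import *
np.set_printoptions(precision=4,suppress=True)
c=optics.capture('wrist')
f=lambda r,k,z: onz(c,r-.5,k-.5,z)
E=[f(211,270,.029),f(211,376.75,.029),f(157.5,323.3,.029),f(263.75,323.3,.029)]
print((E[0]+E[1])/2,(E[2]+E[3])/2,np.linalg.norm(E[0]-E[1]),np.linalg.norm(E[2]-E[3]))
a,b=f(166.2,323.25,.029),f(257,323,.029); print((a+b)/2,np.arctan2(*(a-b)[[1,0]]))
go([.441,.297,.033],2.9)
E
```

```text
[0.4377 0.2994 0.029 ] [0.4398 0.2988 0.029 ] 0.11815672414393799 0.11889919513628681
[0.4401 0.2985 0.029 ] 2.8949750679955026
t 9.85 pos [0.4422 0.2973 0.2516] yaw 2.898 F [-0.  -0.1 -0.3] open 0.0884 j [-0.19  0.66 -0.83  1.81  0.59  0.94  0.05]
shift [  1.1  -0.5 218.6] rot [-0.0004  0.0001 -0.0018]
```

```bash
python3 - <<'E'
from h import *
go([.440,.2982,.034],2.895)
E
```

```text
t 9.85 pos [0.4422 0.2973 0.2516] yaw 2.898 F [-0.  -0.1 -0.3] open 0.0884 j [-0.19  0.66 -0.83  1.81  0.59  0.94  0.05]
shift [  2.4   0.4 217.6] rot [-0.0004  0.0001  0.0032]
```

Request:
{"method": "drive_tool", "body": {"motion": [[[2.4,0,45],[0,0,0.003],0],[[2.4,0,90],[0,0,0.003],0],[[2.4,0,135],[0,0,0.003],0],[[2.4,0,175],[0,0,0.003],0],[[2.4,0,205],[0,0,0.003],0],[[2.4,0,217],[0,0,0.003],0],[[2.4,0,217],[0,0,0.003],0],[[2.4,0,217],[0,0,0.003],0]], "grip_force": 40}}

```text
time_s: 10.65
tool_pos: [0.4405, 0.2988, 0.0358]
orientation: [[-0.97, 0.243, 0.001], [0.243, 0.97, 0.001], [-0.001, 0.002, -1.0]]
contact_force: [-0.2, -0.3, 0.4]
opening: 0.0441
```

```bash
python3 - <<'E'
from h import *
c=optics.capture('wrist'); save(c,'w6')
go([.440,.2982,.034],2.895)
E
```

```text
t 10.7 pos [0.4407 0.2989 0.0362] yaw 2.896 F [0.  0.2 0.4] open 0.0442 j [-0.38  0.95 -0.52  1.97  0.99  0.5  -0.3 ]
shift [ 0.6 -0.8  2.2] rot [0.0022 0.0015 0.0014]
```

View pics/w6.png

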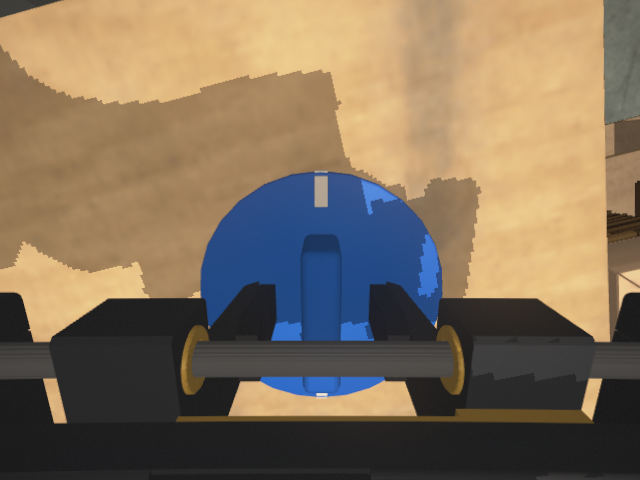

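The bar at column 321 is midway between the fingers. Now I'll close on it.

Request:
{"method": "drive_tool", "body": {"motion": [[[0.6,-0.8,2],[0,0,0],-0.3],[[0.6,-0.8,2],[0,0,0],-1],[[0.6,-0.8,2],[0,0,0],-1],[[0.6,-0.8,2],[0,0,0],-1],[[0.6,-0.8,2],[0,0,0],-1],[[0.6,-0.8,2],[0,0,0],-1],[[0.6,-0.8,2],[0,0,0],-1],[[0.6,-0.8,2],[0,0,0],-1],[[0.6,-0.8,2],[0,0,0],-1]]}}

```text
time_s: 11.6
tool_pos: [0.4394, 0.2975, 0.0331]
orientation: [[-0.97, 0.242, 0.001], [0.242, 0.97, 0.0], [-0.001, 0.0, -1.0]]
contact_force: [-0.1, -0.7, 5.6]
opening: 0.0157
```

```bash
python3 - <<'E'
from h import *
c=optics.capture('wrist'); save(c,'w7')
go([.440,.2982,.234],2.895)
E
```

```text
t 11.65 pos [0.4395 0.2975 0.0331] yaw 2.897 F [ 0.1 -1.5  5.5] open 0.0156 j [-0.38  0.95 -0.51  1.97  1.    0.49 -0.31]
shift [  -0.5    0.9 -200.9] rot [0.0005 0.0007 0.0018]
```

View pics/w7.png

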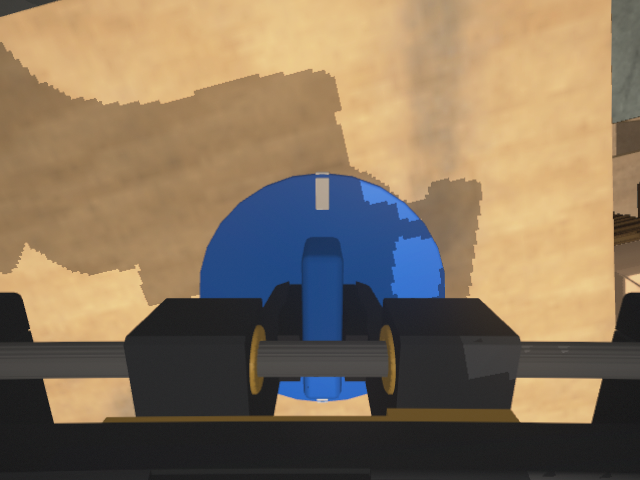

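```bash
python3 - <<'E'
from h import *
np.set_printoptions(precision=4,suppress=True)
c=optics.capture('wrist')
s=monitor.observe();R=np.array(s['orientation'])
for r,k in [(173,322),(402,322),(211,322),(288,200),(288,444)]:
    print((R.T@(onz(c,r,k,.029)-s['tool_pos'])))
E
```

```text
[0.0597 0.0002 0.0041]
[-0.0597  0.0001  0.0042]
[0.0429 0.0002 0.0041]
[ 0.0056 -0.0583  0.0041]
[0.0055 0.0587 0.0041]
```

The lid is centred in the tool to within 0.2 mm. Lifting it.

Request:
{"method": "drive_tool", "body": {"motion": [[[0,0,-10],[0,0,0],-1],[[0,0,-35],[0,0,0],-1],[[0,0,-75],[0,0,0],-1],[[0,0,-115],[0,0,0],-1],[[0,0,-155],[0,0,0],-1],[[0,0,-185],[0,0,0],-1],[[0,0,-185],[0,0,0],-1],[[0,0,-185],[0,0,0],-1]]}}

```text
time_s: 12.5
tool_pos: [0.4391, 0.2968, 0.2178]
orientation: [[-0.97, 0.243, 0.0], [0.243, 0.97, -0.001], [-0.0, -0.0, -1.0]]
contact_force: [0.9, -0.1, -0.8]
opening: 0.0156
```

```bash
python3 - <<'E'
from h import *
go([.589,-.0365,.215],np.pi-.433)
E
```

```text
t 12.5 pos [0.4391 0.2968 0.2178] yaw 2.897 F [ 0.9 -0.1 -0.8] open 0.0156 j [-0.21  0.69 -0.79  1.86  0.64  0.87 -0.  ]
shift [-226.3 -286.9    3. ] rot [-0.0004  0.0005  0.188 ]
```

Request:
{"method": "drive_tool", "body": {"motion": [[[-20,-26,3],[0,0,0.05],-1],[[-50,-64,3],[0,0,0.1],-1],[[-80,-102,3],[0,0,0.15],-1],[[-110,-140,3],[0,0,0.188],-1],[[-140,-178,3],[0,0,0.188],-1],[[-170,-216,3],[0,0,0.188],-1],[[-200,-254,3],[0,0,0.188],-1],[[-218,-277,3],[0,0,0.188],-1],[[-226,-287,3],[0,0,0.188],-1],[[-226,-287,3],[0,0,0.188],-1],[[-226,-287,3],[0,0,0.188],-1],[[-226,-287,3],[0,0,0.188],-1]]}}

```text
time_s: 13.7
tool_pos: [0.5881, -0.0329, 0.2148]
orientation: [[-0.91, 0.415, -0.001], [0.415, 0.91, 0.001], [0.001, 0.001, -1.0]]
contact_force: [1.4, 0.0, -1.1]
opening: 0.0158
```

```bash
python3 - <<'E'
from h import *
c=optics.capture('wrist'); save(c,'w8')
c=optics.capture('scene'); save(c,'s8')
go([.589,-.0365,.145],np.pi-.433)
E
```

```text
t 13.8 pos [ 0.5884 -0.0337  0.2149] yaw 2.712 F [ 1.   0.6 -0.8] open 0.0154 j [ 0.41  0.77 -0.78  1.68  0.64  0.96  0.53]
shift [-1.7 -2.3 69.9] rot [ 0.0005 -0.0003  0.0038]
```

View pics/w8.png

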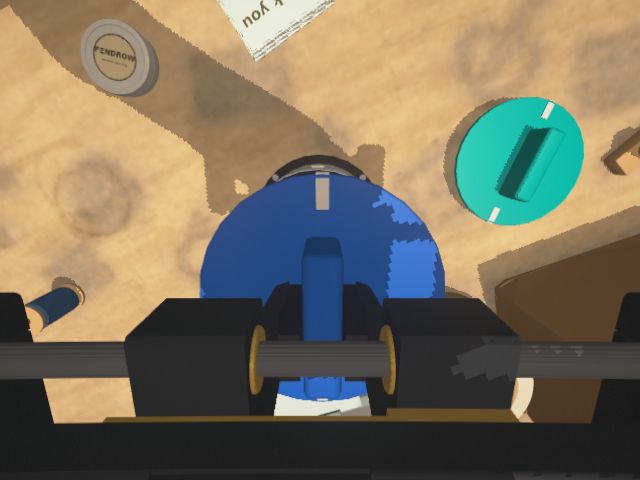

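View pics/s8.png

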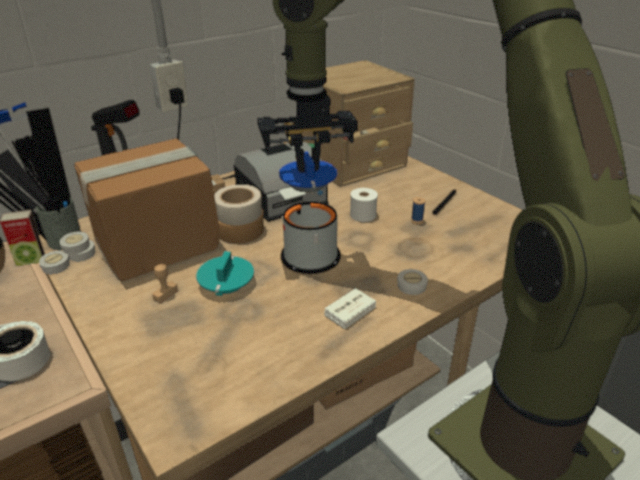

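The lid is held level over the canister, at about (172,308) in the scene view. I'll come down to just above the mouth and check the pose there.

Request:
{"method": "drive_tool", "body": {"motion": [[[-1.7,-2.3,30],[0,0,0.004],-1],[[-1.7,-2.3,55],[0,0,0.004],-1],[[-1.7,-2.3,70],[0,0,0.004],-1],[[-1.7,-2.3,70],[0,0,0.004],-1],[[-1.7,-2.3,70],[0,0,0.004],-1]]}}

```text
time_s: 14.3
tool_pos: [0.5898, -0.0379, 0.1453]
orientation: [[-0.907, 0.422, 0.001], [0.422, 0.907, 0.0], [-0.0, 0.001, -1.0]]
contact_force: [0.1, -0.1, -0.8]
opening: 0.0157
```

```bash
python3 - <<'E'
from h import *
c=optics.capture('scene'); save(c,'s9')
c=optics.capture('wrist'); save(c,'w9')
go([.589,-.0365,.130],np.pi-.433)
E
```

```text
t 14.4 pos [ 0.5904 -0.0381  0.146 ] yaw 2.705 F [-0.1 -1.  -0.8] open 0.0155 j [ 0.38  0.85 -0.71  1.74  0.73  0.83  0.46]
shift [ 1.9  0.8 16. ] rot [ 0.0014  0.002  -0.0034]
```

View pics/w9.png

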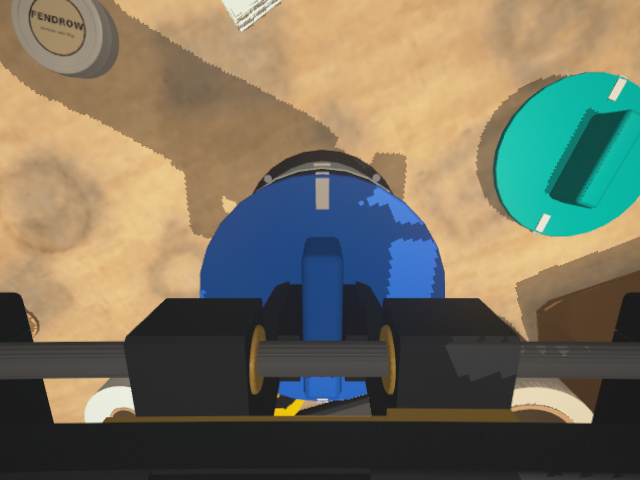

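The lid's mark and the canister's white mark (164,322) line up. Descending to the flange.

Request:
{"method": "drive_tool", "body": {"motion": [[[1.9,0.8,3],[0,0,-0.003],-1],[[1.9,0.8,8],[0,0,-0.003],-1],[[1.9,0.8,12],[0,0,-0.003],-1],[[1.9,0.8,15],[0,0,-0.003],-1],[[1.9,0.8,15],[0,0,-0.003],-1]]}}

```text
time_s: 14.9
tool_pos: [0.5877, -0.0373, 0.1291]
orientation: [[-0.907, 0.42, -0.001], [0.42, 0.907, -0.0], [0.001, -0.001, -1.0]]
contact_force: [-0.3, -0.2, -1.3]
opening: 0.0155
```

```bash
python3 - <<'E'
from h import *
go([.589,-.0365,.120],np.pi-.433)
E
```

```text
t 14.9 pos [ 0.5877 -0.0373  0.1291] yaw 2.708 F [-0.3 -0.2 -1.3] open 0.0155 j [ 0.37  0.87 -0.69  1.76  0.75  0.8   0.44]
shift [-0.8  1.3  9.1] rot [-0.0006 -0.0009 -0.0008]
```

Request:
{"method": "drive_tool", "body": {"motion": [[[-0.5,0.8,3],[0,0,0],-1],[[-0.5,0.8,6],[0,0,0],-1],[[-0.5,0.8,9],[0,0,0],-1],[[-0.5,0.8,10],[0,0,0],-1],[[-0.5,0.8,10],[0,0,0],-1]]}}

```text
time_s: 15.4
tool_pos: [0.5889, -0.0366, 0.1197]
orientation: [[-0.907, 0.42, -0.0], [0.42, 0.907, -0.0], [-0.0, -0.0, -1.0]]
contact_force: [-0.6, -0.7, 2.0]
opening: 0.0161
```

```bash
python3 - <<'E'
from h import *
go([.589,-.0365,.116],np.pi-.433)
E
```

```text
t 15.4 pos [ 0.5889 -0.0366  0.1197] yaw 2.708 F [-0.6 -0.7  2. ] open 0.0161 j [ 0.36  0.89 -0.68  1.76  0.77  0.78  0.43]
shift [-0.1  0.2  3.7] rot [-0.0002  0.     -0.0007]
```

The upward force begins at a lid height of about 86.6 mm, which fits the lugs being in the slots and the lid resting on the seal. Now I'll press down.

Request:
{"method": "drive_tool", "body": {"motion": [[[0,0,1.5],[0,0,0],-1],[[0,0,3],[0,0,0],-1],[[0,0,4.2],[0,0,0],-1],[[0,0,4.2],[0,0,0],-1],[[0,0,4.2],[0,0,0],-1]]}}

```text
time_s: 15.9
tool_pos: [0.5889, -0.0366, 0.1157]
orientation: [[-0.907, 0.42, 0.0], [0.42, 0.907, -0.0], [-0.0, -0.0, -1.0]]
contact_force: [-1.3, -0.1, 3.0]
opening: 0.0157
```

```bash
python3 - <<'E'
from h import *
go([.589,-.0365,.1155],np.pi-.433)
c=optics.capture('scene'); save(c,'s10')
cv2.imwrite('pics/s10c.png',cv2.resize(c['pixels'][150:290,240:400],None,fx=4,fy=4)[:,:,::-1])
E
```

```text
t 15.9 pos [ 0.5889 -0.0366  0.1157] yaw 2.708 F [-1.3 -0.1  3. ] open 0.0157 j [ 0.36  0.89 -0.68  1.76  0.77  0.78  0.42]
shift [-0.   0.1  0.2] rot [-0.      0.0002 -0.0008]
```

View pics/s10c.png

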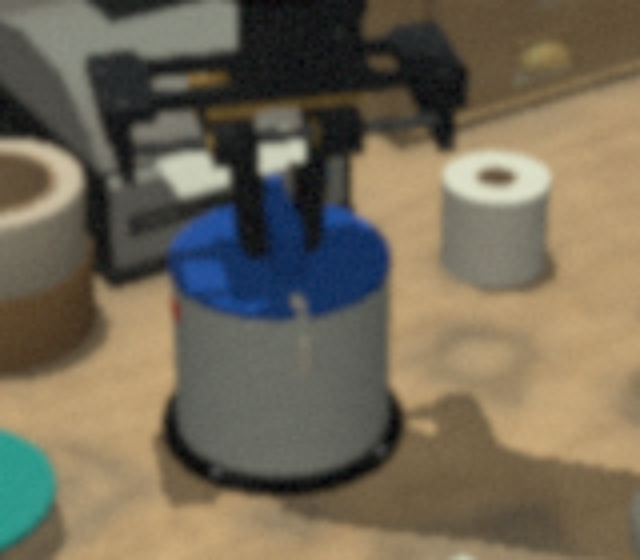

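The lid is seated flat with its mark above the canister's white mark, at (300,305) in the crop. Next is the clockwise turn, which is +z in the tool frame, with slight extra pressure.

Request:
{"method": "drive_tool", "body": {"motion": [[[0,0,0.5],[0,0,0.05],-1],[[0,0,0.5],[0,0,0.13],-1],[[0,0,0.5],[0,0,0.22],-1],[[0,0,0.5],[0,0,0.31],-1],[[0,0,0.5],[0,0,0.4],-1],[[0,0,0.5],[0,0,0.4],-1]]}}

```text
time_s: 16.55
tool_pos: [0.5896, -0.0363, 0.1155]
orientation: [[-0.672, 0.74, 0.002], [0.74, 0.672, 0.0], [-0.001, 0.001, -1.0]]
contact_force: [-0.5, 1.1, 3.3]
opening: 0.0155
```

```bash
python3 - <<'E'
from h import *
go([.589,-.0365,.1155],np.pi-.433-1.38)
print(monitor.observe()['wrist_torque'])
c=optics.capture('scene'); save(c,'s11')
cv2.imwrite('pics/s11c.png',cv2.resize(c['pixels'][110:290,200:400],None,fx=4,fy=3.3)[:,:,::-1])
E
```

```text
t 16.55 pos [ 0.5896 -0.0363  0.1155] yaw 2.308 F [-0.5  1.1  3.3] open 0.0155 j [ 0.31  0.87 -0.58  1.76  0.68  0.72  0.1 ]
shift [ 0.2 -0.6 -0. ] rot [1.700e-03 4.000e-04 9.792e-01]
[ 0.05977376 -0.10924987 -0.13952657]
```

View pics/s11c.png

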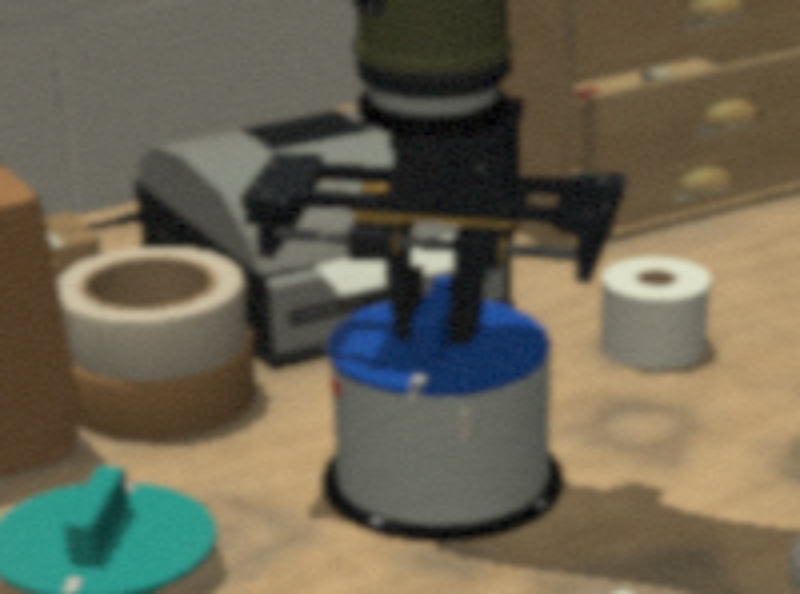

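The lid has turned with the gripper; its mark is now at (418,383) in the crop, left of the wall mark. I'll continue towards the stop.

Request:
{"method": "drive_tool", "body": {"motion": [[[0,0,0],[0,0,0.1],-1],[[0,0,0],[0,0,0.2],-1],[[0,0,0],[0,0,0.3],-1],[[0,0,0],[0,0,0.4],-1],[[0,0,0],[0,0,0.5],-1],[[0,0,0],[0,0,0.6],-1],[[0,0,0],[0,0,0.7],-1],[[0,0,0],[0,0,0.8],-1],[[0,0,0],[0,0,0.88],-1],[[0,0,0],[0,0,0.94],-1],[[0,0,0],[0,0,0.98],-1],[[0,0,0],[0,0,0.98],-1]]}}

```text
time_s: 17.8
tool_pos: [0.5892, -0.0365, 0.1151]
orientation: [[0.239, 0.971, 0.001], [0.971, -0.239, 0.0], [0.0, 0.001, -1.0]]
contact_force: [0.2, -1.0, 3.9]
opening: 0.0155
```

```bash
python3 - <<'E'
from h import *
go([.589,-.0365,.1155],np.pi-.433-1.38)
print(monitor.observe()['wrist_torque'])
c=optics.capture('scene'); save(c,'s12')
cv2.imwrite('pics/s12c.png',cv2.resize(c['pixels'][110:290,200:400],None,fx=4,fy=3.3)[:,:,::-1])
E
```

```text
t 17.8 pos [ 0.5892 -0.0365  0.1151] yaw 1.329 F [ 0.2 -1.   3.9] open 0.0155 j [ 0.16  0.82 -0.32  1.77  0.41  0.61 -0.64]
shift [-0.1 -0.2 -0.4] rot [ 0.0007 -0.0002  0.0004]
[-0.03065512 -0.09290343  0.03822849]
```

View pics/s12c.png

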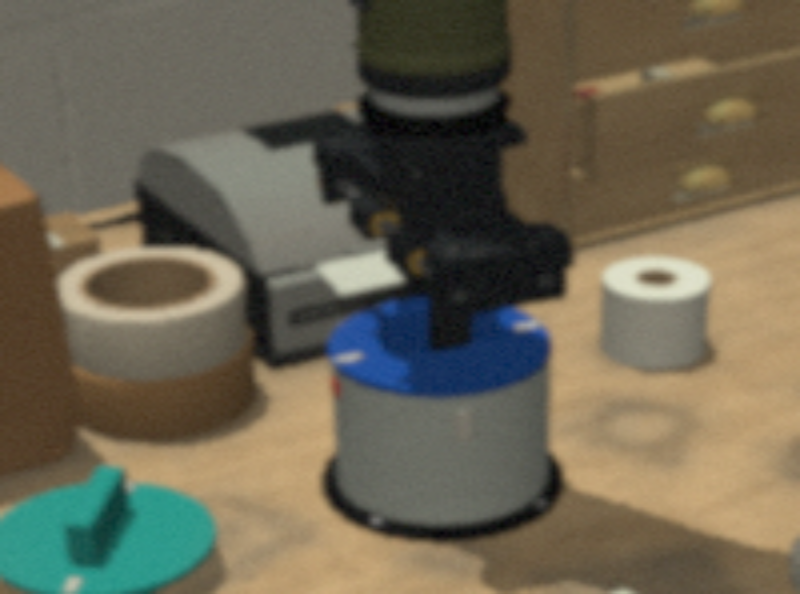

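The lid mark is now at about (348,357), above the red lock mark. Time to open and retreat upward.

Request:
{"method": "drive_tool", "body": {"motion": [[[0,0,0],[0,0,0],-0.2],[[0,0,0],[0,0,0],-0.2],[[0,0,0],[0,0,0],-0.1],[[0,0,0],[0,0,0],0],[[0,0,0],[0,0,0],0],[[0,0,-20],[0,0,0],0],[[0,0,-60],[0,0,0],0],[[0,0,-105],[0,0,0],0],[[0,0,-150],[0,0,0],0],[[0,0,-150],[0,0,0],0]]}}

```text
time_s: 18.85
tool_pos: [0.5928, -0.036, 0.2713]
orientation: [[0.241, 0.97, 0.013], [0.97, -0.241, 0.001], [0.004, 0.012, -1.0]]
contact_force: [1.5, 1.1, -0.8]
opening: 0.0442
```

```bash
python3 - <<'E'
from h import *
go([.589,-.0365,.265],np.pi-.433-1.38)
c=optics.capture('wrist'); save(c,'w13')
c=optics.capture('scene'); save(c,'s13')
E
```

```text
t 18.85 pos [ 0.5928 -0.036   0.2713] yaw 1.327 F [ 1.5  1.1 -0.8] open 0.0442 j [ 0.22  0.62 -0.41  1.63  0.3   0.94 -0.54]
shift [-1.4 -3.7  6.2] rot [ 0.0122 -0.0036 -0.0013]
```

View pics/w13.png

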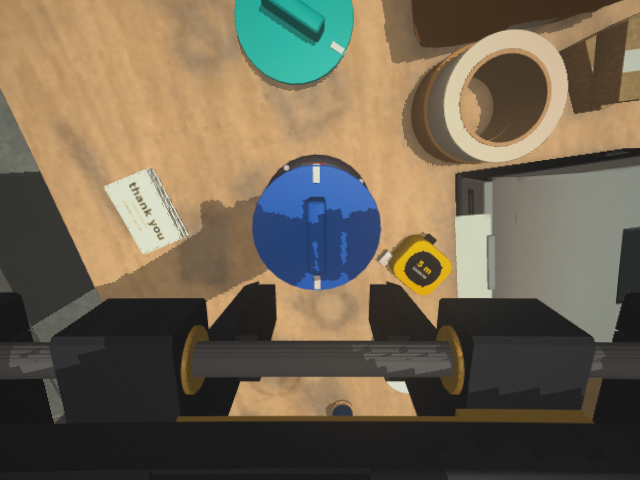

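View pics/s13.png

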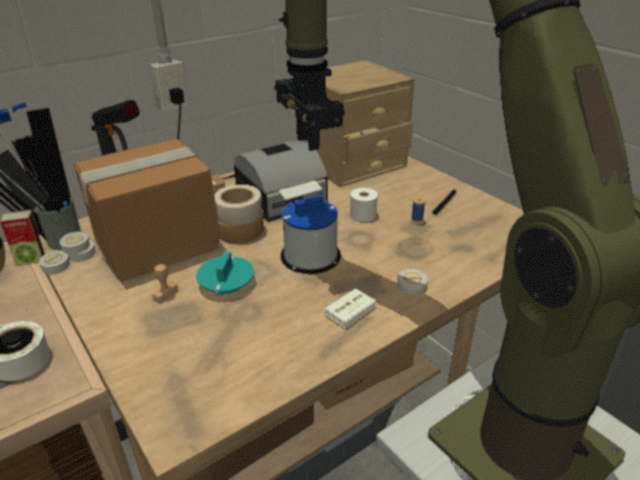

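The lid is on and level, with its marks at (174,316) and (283,317). I'll check its angle, centre and height numerically, then hand in.

```bash
python3 - <<'E'
from h import *
np.set_printoptions(precision=4,suppress=True)
for n in ['wrist']:
    c=optics.capture(n)
    save(c,'w14'); p=c['pixels']
    hsv=cv2.cvtColor(p,cv2.COLOR_RGB2HSV)
    m=cv2.inRange(hsv,(0,0,130),(179,80,255)); k=np.zeros_like(m); k[150:300,308:326]=m[150:300,308:326]
    N,l,st,ce=cv2.connectedComponentsWithStats(k)
    g=[ce[i] for i in range(1,N) if st[i,4]>40]; print(g)
    a,b=onz(c,174,316,.114),onz(c,283,317,.114)
    print('mid',(a+b)/2,'yaw',np.arctan2(*(a-b)[[1,0]]))
    for h in (.111,.114,.120): 
        q=[onz(c,228,252.5,h),onz(c,228,381,h)]; print(h,np.linalg.norm(q[0]-q[1]))
E
```

```text
[array([321.0254, 172.0678]), array([321.6667, 283.3137])]
mid [ 0.5844 -0.0368  0.114 ] yaw 1.3317124889362655
0.111 0.11775394015917494
0.114 0.11657899850281976
0.12 0.11422911519010927
```

```bash
python3 - <<'E'
from h import *
c=optics.capture('wrist')
a,b=onz(c,172.07,321.03,.114),onz(c,283.3,321.67,.114)
print((a+b)/2,np.arctan2(*(a-b)[[1,0]]))
s=monitor.observe();print(s['time_s'],s['contact_force'],s['tool_pos'])
from bench import hand_in
print(hand_in())
E
```

```text
[ 0.58751725 -0.03707362  0.114     ] 1.3324024917016544
19.05 [-0.10166597  0.20892965 -0.15677886] [ 0.58793066 -0.03692128  0.26374274]
the job is handed in; nothing more can be done
None
```

I put the red spool in the canister and locked the blue lid on it, and handed the job in at about 19 s. The interface gives no verdict, so this rests on my own checks.

- **Spool:** After release, the wrist camera showed the red spool standing upright in the canister.
- **Lid into the slots:** The lid dropped into the slots with no sideways force. The seal started to push back at a lid height of about 87 mm, as expected for the lugs down in the slots.
- **Turn:** I pressed the lid down to about 82.5 mm and turned it clockwise. After release, its marks show a turn of about 79°, against the stop at 80° and the 66° needed.
- **Centring:** The lid's centre measures about 1.5 mm from the mouth's centre, within the 6 mm limit and the 2 mm camera calibration.
- **Clear of everything:** The gripper was open about 150 mm above the grip, and the force on it was near zero. In the last pictures the blue spool, tape measure, tin and cards appear where they were.

**Not confirmed:** I did not measure the lid's height after release. It looked level and seated in both cameras. The disc's width in the picture measured about 2 to 3 mm narrower than its 120 mm, too coarse to fix the height. I also didn't push the lid hard against the stop.

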